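# Let the milling balls run into the celadon cup

### The arm

A 6-joint arm with a two-finger parallel gripper is mounted at the origin on the work surface. World frame = base frame: x ahead of the robot, y to its left, z up, the work surface at z = 0. Lengths are in m, angles in rad, forces in N, time in s.
With the tool pointing down it reaches from about 0.35 to 0.975 m from the base axis. Payload 4.9 kg.
Tool frame: the origin (TCP) lies midway between the tips of the shut fingers; the grasp point (between the pads) lies 19 mm behind it; z points along the fingers, x is the direction in which the jaws open and shut, and the axes are right-handed (so a half turn about z gives the same grasp; the last joint's range is limited). The gripper opens to 85 mm and grips with 20 to 120 N. Pads are 22 mm wide; open, the fingers measure 114 mm over their backs; the gripper's body (76 mm by 85 mm) begins 54 mm behind the grasp point. The pads swing forward as they close: fully open they stand 13 mm farther back than shut.
Start: joints at [1.042, 0.053, 1.613, -0, 1.476, -0.119], TCP at [0.249, 0.573, 0.231] pointing down, gripper open.
Joint ranges: [-3.01, 3.01], [-1.01, 2.22], [0.06, 2.58], [-1.02, 4.17], [0.09, 2.62], [-3.14, 3.14]. Speed limits (rad/s): [2.57, 2.57, 3.14, 3.14, 3.14, 3.14].

### API

Orientations are given as a rotation vector (axis times angle).
In Python, from station import ctrl gives the robot as it stands.
- The arm moves only by the tool step_arm, never from a script. Its argument "increments" is text: rows parted by semicolons, each of 6 numbers parted by spaces: the shift along the tool's x, y, z as a fraction of full scale, then the turn, a rotation vector about the tool's x, y, z as a fraction of full scale. In form: x y z rx ry rz; .... A call has 1 to 12 rows; each row shifts and turns the commanded pose from where the row before left it, along the tool's axes as they then stand; what a row does not reach is not made up. Full scale, the value 1, is 0.025 m for a shift and 0.1 rad for a turn. A row lasts 1/12 s, in which the tool goes at most 41.7 mm and 7.16 degrees, less where a joint would pass 70% of its speed; a pose out of reach is approached as far as the arm can. A call with a number of a shift or a turn outside -1 to 1 is refused whole. A call with a gripper value outside its range is refused whole. "fingers" is the opening, from -1 (shut) to 1 (fully open), so that 0 is half open, set as the call begins (left out, the last holds). The fingers move at their own pace and stop on an object; "newtons" is the grip in N (left out, the last holds). Time passes only in rows, so rows that do not move let the fingers close. It gives the time, the measured TCP pose, the force and the opening at its end, in the units of the state.
- ctrl.get_obs(): the state, without advancing time (a new reading comes with each control period).
- ctrl.get_image(name): name is "side" or "top" or "wrist"; returns a dict with "pixels" (480x640x3 uint8, red, green, blue), "intrinsics" (3x3 intrinsics, pixels), "eye" and "orientation" of the camera in the world. Camera axes: x right, y down, z forward; pixel columns grow to the right and rows downward; lengths in m; the calibration is good to about 2 mm. The wrist camera is an equidistant fisheye: a pixel r from the principal point sees the ray r / f radians off the axis. A picture is of the moment at which its call begins. There is no depth.
- ctrl.finish_job(): hands the job in, once; it reports no verdict.
The state is a dict: "t": time; "q": joint angles; "dq": joint speeds; "effort": joint torques, N m; "tool_pos": TCP position; "tool_rot": TCP orientation; "contact_force": force on the tool from outside, world axes, zero at the start; "wrist_torque": the same for the moment, N m; "opening": finger opening in m.
Only numpy, scipy, OpenCV 4.12 (cv2) and the standard library are available. Lean on these libraries where they do the work, as an engineer would, in place of code of your own. Each camera call takes 0.05 s, during which the arm holds its last target.

### The job

Push the celadon cup along its runway with the fingertips until it stands against the stop under the chute, without lifting or tipping it. Then press down the paddle of the rocking lever and keep it down so that the gate stays lifted until all three porcelain balls have rolled into the cup, and let the lever come back up so the gate shuts. Do not touch the balls or the gate, and leave the tiles, tongs and jar where they are.

Things in the scene. Friction and masses are not known exactly. Their poses are not given: they have to be found in the camera images.
- dispenser: Fixed wooden ball dispenser, 400 mm along its y, 110 mm along x, 183 mm high at the cheeks of the lever pivot. Origin at table height under the place where the cup belongs; z up. Along its y: cup runway -200 to 0, chute 22 to 150, lever paddle sticking out at 245. Baseboard top 12 mm above the table; cup between two rails 10 mm high, 76 mm apart, waxed, up to a stop block 18 mm high.
- nest (a point): Point on the baseboard (12 mm above the table) where the centre of the cup's foot is when the cup stands home against the stop under the chute's lip. Axes as the dispenser's.
- chute_lip (a point): Middle of the chute floor's lower edge, 82 mm above the table, 22 mm towards the dispenser's +y from the nest; the balls drop from here. The open-topped chute is 42 mm wide outside, falls towards -y and holds three balls in a row behind the gate; at the lip its underside is 76 mm and its walls' top 105 mm above the table.
- lever (a joint): Rocking lever, rad: 0 at rest (paddle up, gate shut), grows as the paddle end (dispenser's +y) goes down and the other end lifts the gate; 0.40 at its stop. Pivots about the dispenser's x at y = 155, 165 mm above the table. A ball passes from about 0.24. Sprung back to 0 when let go; pressing the paddle's centre takes 3 N to start, 6 N at the stop. The arm is 14 mm wide.
- paddle (a point): Centre of the top face of the lever's paddle, a wooden plate 44 mm (x) by 36 mm (y), 8 mm thick; moves with the lever: 190 mm above the table at rest (slanting 0.2 rad up to +y), 154 mm at the stop (0.2 rad down). Free above and around it; open below down to the table.
- gate: Thin aluminium gate plate, 29 mm wide, 58 mm high, 4 mm thick, across the chute at y = 65 in the dispenser's frame, hung on the lever's other end; origin at the middle of its lower edge. Rises up to 36 mm. Not to be touched by the fingers.
- cup: Small celadon stoneware cup without handle, 0.16 to 0.26 kg, loose on the runway: height 55 mm, outside diameter 66 mm at the foot, 72 mm at the rim, wall 4 mm. Origin at the centre of its underside. It starts 85 to 145 mm short of its home (towards the dispenser's -y), between the rails.
- ball0_center (a point): Centre of a white porcelain milling ball, 24 mm diameter, 17 g, at the start the first, next to the gate.
- ball0: The same ball as a body; its origin turns with it, 12 mm from the centre: use the centre point instead.
- ball1_center (a point): Centre of a white porcelain milling ball, 24 mm diameter, 17 g, at the start the second.
- ball1: The same ball as a body; its origin turns with it, 12 mm from the centre: use the centre point instead.
- ball2_center (a point): Centre of a white porcelain milling ball, 24 mm diameter, 17 g, at the start the third, highest up the chute.
- ball2: The same ball as a body; its origin turns with it, 12 mm from the centre: use the centre point instead.
- tile_a: Loose glazed stoneware test tile, 60 x 60 x 8 mm square, lying on the table beside the dispenser; bystander. Origin at the centre of its underside.
- tile_b: Loose glazed stoneware test tile, 45 x 90 x 8 mm oblong, lying on the table beside the dispenser; bystander. Origin at the centre of its underside.
- tile_c: Loose glazed stoneware test tile, 64 mm round, 8 mm thick, lying on the table beside the dispenser; bystander. Origin at the centre of its underside.
- tile_d: Loose glazed stoneware test tile, 60 x 60 x 8 mm square, lying on the table beside the dispenser; bystander. Origin at the centre of its underside.
- tile_e: Loose glazed stoneware test tile, 50 x 80 x 8 mm oblong, lying on the table beside the dispenser; bystander. Origin at the centre of its underside.
- jar: Lidded white polypropylene jar, 72 mm diameter, 85 mm high, standing on the table on the dispenser's +x side; bystander. Origin at the centre of its underside.
- tongs: Stainless steel tongs, 210 mm long, 8 mm high, lying on the table on the dispenser's +x side; bystander. Origin at the centre, at table height.

How it is judged:
By the outcome, as a careful person would: the job done as asked, in the order asked, and still so for the second after the job is handed in, with the robot touching nothing.
It also fails if it takes over 48 s, if anything falls off the work surface, if the arm or the gripper's body presses on something with over 40 N, if the wrist force passes 120 N, or if a joint passes its speed limit or range.

## Working session

There is one attempt and no reset: what is moved stays moved. The work goes in short steps, Python scripts to look and compute and a tool call to move; the robot and the scene stay as the last step left them, time stands still between calls to the robot, and variables do not carry over. Pictures are saved under pics/ and viewed, and the job is handed in when it is done.

Besides the shell and the picture viewer there is one more tool, called after ">>>" as name(argument=value, ...), one argument or row to a line, values as JSON. step_arm: Moves the arm, as the interface text tells. Shift numbers are shares of 0.025 m and turn numbers shares of 0.1 rad, none past 1 either way. Its arguments: {"type":"object","properties":{"increments":{"type":"string"},"fingers":{"type":"number"},"newtons":{"type":"number"}},"required":["increments"]}

```bash
mkdir -p pics; cat > h.py <<'E'
import numpy as np,cv2
from scipy.spatial.transform import Rotation as R
def save(im,n): cv2.imwrite('pics/'+n,im['pixels'][:,:,::-1])
def rot(o):
    o=np.asarray(o,float)
    return o if o.shape==(3,3) else (R.from_rotvec(o).as_matrix() if o.shape==(3,) else R.from_quat(o).as_matrix())
def ray(im,u,v):
    K=im['intrinsics'];d=np.array([(u-K[0][2])/K[0][0],(v-K[1][2])/K[1][1],1.]);return np.array(im['eye']),rot(im['orientation'])@d
def onz(im,u,v,z):
    e,d=ray(im,u,v);return e+d*(z-e[2])/d[2]
def proj(im,p):
    c=rot(im['orientation']).T@(np.array(p)-im['eye']);K=im['intrinsics'];return K[0][0]*c[0]/c[2]+K[0][2],K[1][1]*c[1]/c[2]+K[1][2]
E
python3 - <<'E'
from station import ctrl
from h import *
import pickle
o=ctrl.get_obs();print(o)
for n in('top','side'):
    im=ctrl.get_image(n);save(im,n+'0.png');pickle.dump(im,open(n+'0.pkl','wb'));print(n,im['intrinsics'],im['eye'],im['orientation'])
E
```

```text
{'t': 0.0, 'q': array([ 1.04197168e+00,  5.33470210e-02,  1.61426630e+00,  1.57256690e-05,
        1.47599580e+00, -1.18996360e-01]), 'dq': array([ 0.00042204, -0.00061237, -0.00029284, -0.00168727,  0.00076356,
        0.00025973]), 'effort': array([ 4.83161548e-04, -3.93696105e+01, -3.70167732e+01, -9.64650849e-05,
        7.44146149e-03,  9.93608865e-06]), 'tool_pos': array([0.24871627, 0.57271624, 0.23008566]), 'tool_rot': array([ 2.6262524 ,  1.72245226, -0.00284627]), 'contact_force': array([-0.64246509, -0.20284743, -0.20498133]), 'wrist_torque': array([-0.00973118,  0.02666997, -0.01286202]), 'opening': 0.08546481989643823}
top [[481.86497396   0.         319.1984038 ]
 [  0.         481.86497396 236.63600422]
 [  0.           0.           1.        ]] [0.39445223 0.01903901 0.86860193] [-2.10321371  2.07763071 -0.25721733]
side [[539.98972451   0.         330.19119881]
 [  0.         539.98972451 234.68520318]
 [  0.           0.           1.        ]] [ 0.36771947 -0.56135274  0.7091528 ] [-2.27801987  0.42753005 -0.16870618]
```

View pics/top0.png

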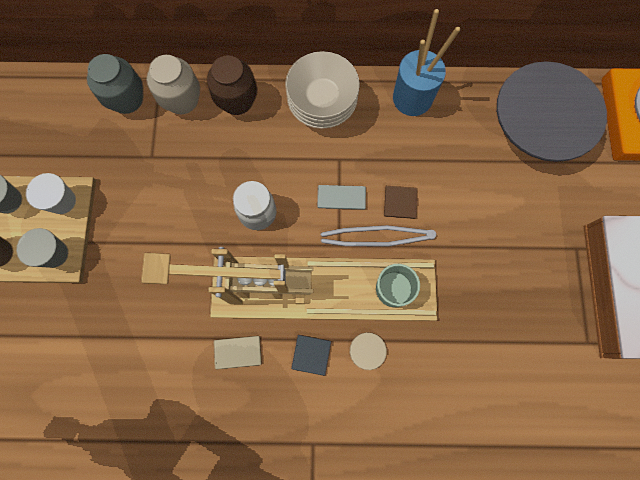

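View pics/side0.png

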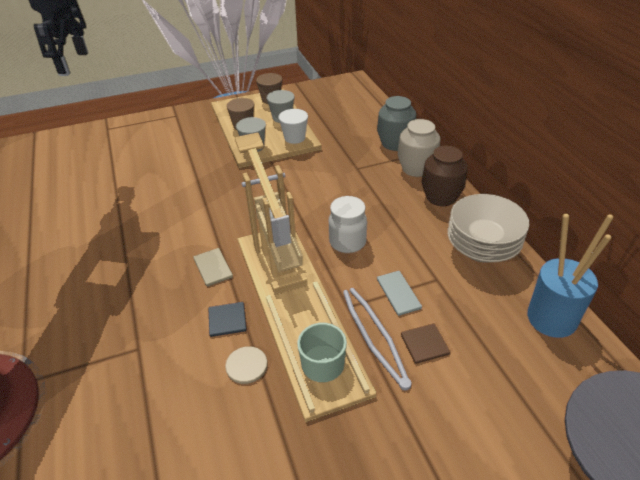

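The top view shows the dispenser lying across the image: the paddle is at (155,268), the cup at (398,286) and the right-hand board end at u≈437. Next I'll measure the board edges, cup rim and paddle.

```bash
python3 - <<'E'
from h import *
import pickle
t=pickle.load(open('top0.pkl','rb'));s=pickle.load(open('side0.pkl','rb'))
a=cv2.resize(t['pixels'][230:340,130:450,::-1],None,fx=2.5,fy=2.5,interpolation=cv2.INTER_CUBIC);cv2.imwrite('pics/topz.png',a)
a=cv2.resize(s['pixels'][120:420,180:420,::-1],None,fx=2,fy=2,interpolation=cv2.INTER_CUBIC);cv2.imwrite('pics/sidez.png',a)
for n,u,v,z in [('brTop',436,262,.012),('brBot',437.5,319,.012),('blBot',211,318.5,.012),('paddle',155,268,.19),('cup',398,286,.067)]: print(n,onz(t,u,v,z))
hsv=cv2.cvtColor(t['pixels'],cv2.COLOR_RGB2HSV)
m=cv2.inRange(hsv,(65,30,30),(100,255,255));m[:240]=0;m[330:]=0;m[:,:360]=0;m[:,450:]=0
c=max(cv2.findContours(m,0,2)[0],key=cv2.contourArea);print(cv2.fitEllipse(c),cv2.boundingRect(c))
E
```

```text
brTop [ 0.5645161  -0.19080492  0.012     ]
brBot [ 0.46253865 -0.18867053  0.012     ]
blBot [0.45854823 0.20941242 0.012     ]
paddle [0.51552007 0.25457615 0.19      ]
cup [ 0.51195146 -0.11186789  0.067     ]
((397.9324645996094, 285.05859375), (39.66688537597656, 44.2996940612793), 52.38569641113281) (376, 268, 37, 39)
```

View pics/topz.png

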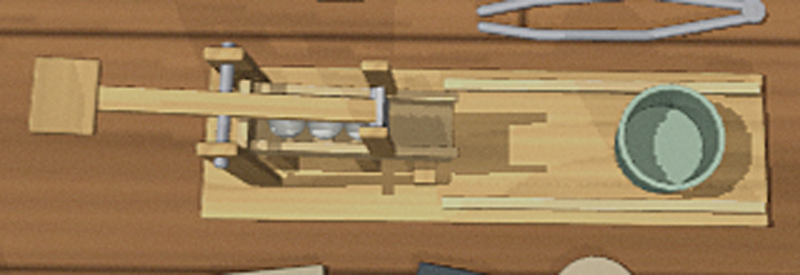

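View pics/sidez.png

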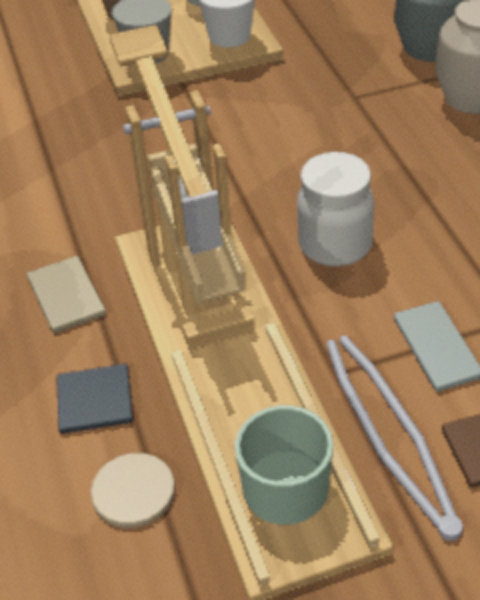

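```bash
python3 - <<'E'
from h import *
import pickle
t=pickle.load(open('top0.pkl','rb'))
f=lambda x,y:(x/2.5+130-.3,y/2.5+230-.3)
P=lambda x,y,z:onz(t,*f(x,y),z)
rt,rb,lb=P(763,75,.012),P(768,224,.012),P(202,216,.012)
print(rt,rb,lb,np.linalg.norm(lb-rb),np.linalg.norm(rt-rb))
for (x,y) in[(443,80),(760,78),(443,92),(760,92),(443,199),(765,204),(443,209),(765,213)]:print('rail',P(x,y,.022))
yax=(lb-rb)/np.linalg.norm(lb-rb);ang=np.arctan2(-yax[0],yax[1]);print('yaw',ang)
print('pad',[P(*p) for p in[(36,57,.193),(100,60,.187),(96,134,.187),(29,130,.193)]])
print('pivot rod',P(228,45,.165),P(220,163,.165))
print('cuprim',[P(*p,.067) for p in[(616,140),(726,140),(671,85),(671,194)]])
print('lip',P(457,98,.105),P(456,157,.105))
s=pickle.load(open('side0.pkl','rb'))
g=lambda x,y,z:onz(s,x/2+180,y/2+120,z)
print('side corners',g(388,548,.012),g(254,588,.012),g(116,238,.012))
print('cup rim',g(284,453,.067))
print('paddle',[g(*p) for p in[(110,38,.193),(158,27,.193),(166,47,.187),(119,60,.187)]])
E
```

```text
[ 0.56873331 -0.18901073  0.012     ] [ 0.46200423 -0.18759119  0.012     ] [0.46271044 0.2105708  0.012     ] 0.39816262421958143 0.10673851967582777
rail [0.56024029 0.04246642 0.022     ]
rail [ 0.56448392 -0.18433378  0.022     ]
rail [0.55152913 0.04230647 0.022     ]
rail [ 0.55430687 -0.18386959  0.022     ]
rail [0.4757083 0.0409142 0.022    ]
rail [ 0.47498863 -0.18373781  0.022     ]
rail [0.46878817 0.04078712 0.022     ]
rail [ 0.46876567 -0.18344769  0.022     ]
yaw -0.0017736783856419198
pad [array([0.53730383, 0.27129334, 0.193     ]), array([0.5372563 , 0.23637188, 0.187     ]), array([0.49421646, 0.23487778, 0.187     ]), array([0.49514617, 0.27100884, 0.193     ])]
pivot rod [0.55197422 0.16759037 0.165     ] [0.48128528 0.16789934 0.165     ]
cuprim [array([ 0.51200717, -0.07525326,  0.067     ]), array([ 0.51290895, -0.1488472 ,  0.067     ]), array([ 0.54988132, -0.11308414,  0.067     ]), array([ 0.47651928, -0.11105507,  0.067     ])]
lip [0.53232585 0.03095656 0.105     ] [0.49433388 0.03100142 0.105     ]
side corners [ 0.56728077 -0.18794694  0.012     ] [ 0.46680818 -0.18237166  0.012     ] [0.46282598 0.20777199 0.012     ]
cup rim [ 0.51356841 -0.12042259  0.067     ]
paddle [array([0.49518322, 0.26422942, 0.193     ]), array([0.53934534, 0.26570508, 0.193     ]), array([0.53915096, 0.240765  , 0.187     ]), array([0.49566849, 0.23635468, 0.187     ])]
```

>>> step_arm(
  increments="0 0 -0.1 0 0 0.97; 0 0 -0.1 0 0 0.97; 0 0 -0.1 0 0 0.97; 0 0 -0.1 0 0 0.97; 0 0 -0.1 0 0 0.97; 0 0 -0.1 0 0 0.97; 0 0 -0.1 0 0 0.97; 0 0 -0.1 0 0 0.97; 0 0 -0.1 0 0 0.97; 0 0 -0.1 0 0 0.97; 0 0 -0.1 0 0 0.97; 0 0 -0.1 0 0 0.97",
  fingers=-0.3,
  newtons=20,
)

```text
t: 1.1
tool_pos: [0.2488, 0.5729, 0.2607]
tool_rot: [3.14, -0.012, -0.001]
contact_force: [-0.0, -0.4, -0.2]
opening: 0.0298
```

>>> step_arm(
  increments="0.2 1 0 0 0 0; 0.2 1 0 0 0 0; 0.2 1 0 0 0 0; 0.2 1 0 0 0 0; 0.2 1 0 0 0 0; 0.2 1 0 0 0 0; 0.2 1 0 0 0 0; 0.2 1 0 0 0 0; 0.2 1 0 0 0 0; 0.2 1 0 0 0 0; 0.2 1 0 0 0 0; 0.2 1 0 0 0 0",
)

```text
t: 2.1
tool_pos: [0.3078, 0.2718, 0.2608]
tool_rot: [3.141, -0.004, -0.001]
contact_force: [0.4, -0.7, 0.2]
opening: 0.0296
```

>>> step_arm(
  increments="0.35 1 0 0 0 0; 0.35 1 0 0 0 0; 0.35 1 0 0 0 0; 0.35 1 0 0 0 0; 0.35 1 0 0 0 0; 0.35 1 0 0 0 0; 0.35 1 0 0 0 0; 0.35 1 0 0 0 0; 0.35 1 0 0 0 0; 0.35 1 0 0 0 0; 0.35 1 0 0 0 0; 0.35 1 0 0 0 0",
)

```text
t: 3.1
tool_pos: [0.4122, -0.0286, 0.2609]
tool_rot: [-3.141, 0.005, 0.001]
contact_force: [0.6, 1.0, -0.1]
opening: 0.0303
```

>>> step_arm(
  increments="0.59 1 0 0 0 0; 0.59 1 0 0 0 0; 0.59 1 0 0 0 0; 0.59 1 0 0 0 0; 0.59 1 0 0 0 0; 0.59 1 0 0 0 0; 0.58 1 0 0 0 0; 0 0 0 1 0 0; 0 0 0 1 0 0; 0 0 0 0 0 0",
)

```text
t: 3.93
tool_pos: [0.5142, -0.2049, 0.2596]
tool_rot: [-2.939, 0.01, 0.003]
contact_force: [-0.2, -0.4, -0.0]
opening: 0.0297
```

```bash
python3 - <<'E'
from h import *
from station import ctrl
o=ctrl.get_obs();p=o['tool_pos'];M=rot(o['tool_rot']);print(o['t'],p,M.round(3))
tgt=np.array([.515,-.198,.026]);print('inc',(M.T@(tgt-p)/.025).round(2))
im=ctrl.get_image('top');save(im,'top1.png')
im=ctrl.get_image('side');save(im,'side1.png')
E
```

```text
3.9333 [ 0.514182   -0.20491109  0.25964756] [[ 1.    -0.007 -0.001]
 [-0.007 -0.979  0.202]
 [-0.003 -0.202 -0.979]]
inc [0.05 1.61 9.21]
```

View pics/side1.png

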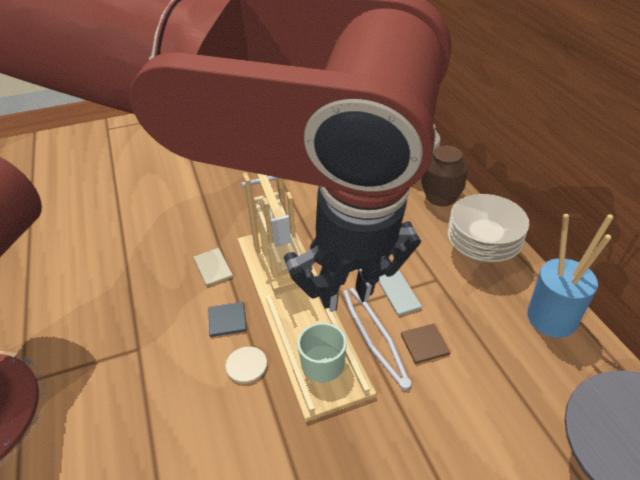

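>>> step_arm(
  increments="0 0.2 0.92 0 0 0; 0 0.2 0.92 0 0 0; 0 0.2 0.92 0 0 0; 0 0.2 0.92 0 0 0; 0 0.2 0.92 0 0 0; 0 0.2 0.92 0 0 0; 0 0.2 0.92 0 0 0; 0.05 0.2 0.92 0 0 0; 0 0 0.92 0 0 0.07; 0 0 0.92 0 0 0; 0 0 0 0 0 0",
)

```text
t: 4.95
tool_pos: [0.5125, -0.1922, 0.0233]
tool_rot: [-2.938, 0.012, 0.012]
contact_force: [-0.8, 0.6, -0.3]
opening: 0.0299
```

```bash
python3 - <<'E'
from h import *
from station import ctrl
o=ctrl.get_obs();p=o['tool_pos'];M=rot(o['tool_rot']);print(o['t'],p,M.round(3),o['contact_force'])
im=ctrl.get_image('side');save(im,'side2.png')
im=ctrl.get_image('wrist');save(im,'wrist2.png')
E
```

```text
4.95 [ 0.51251132 -0.19224199  0.02330601] [[ 1.    -0.009 -0.008]
 [-0.007 -0.979  0.202]
 [-0.009 -0.202 -0.979]] [-0.80149952  0.55799402 -0.34000627]
```

View pics/side2.png

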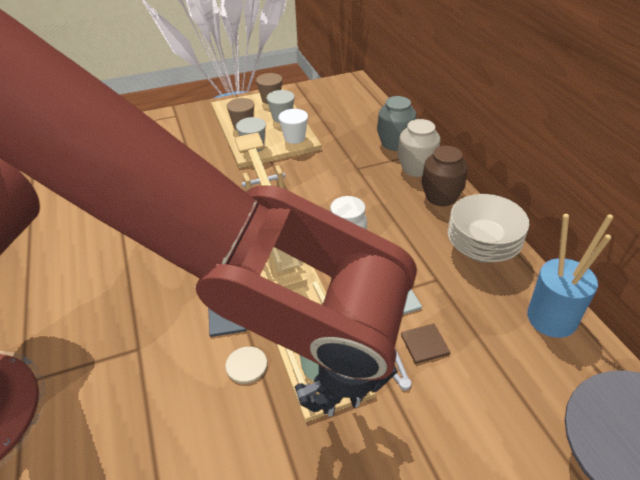

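View pics/wrist2.png

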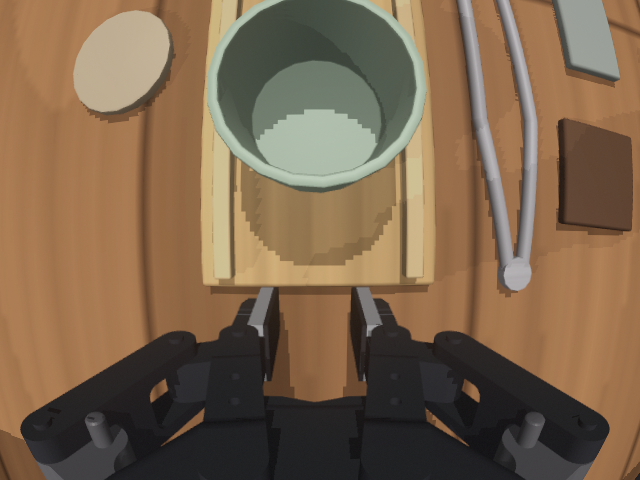

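The wrist view shows the fingers centred on the runway at (265,310) and (365,310), with the cup ahead of them (near rim at v≈188). I'll approach gently now.

>>> step_arm(
  increments="0.1 -0.29 0.06 0 0 0; 0 -0.29 0.06 0 0 0; 0 -0.29 0.06 0 0 0; 0 -0.2 0.04 0 0 0; 0 -0.1 0.02 0 0 0; 0 -0.1 0.02 0 0 0; 0 -0.1 0.02 0 0 0; 0 -0.1 0.02 0 0 0; 0 -0.1 0.02 0 0 0; 0 -0.1 0.02 0 0 0; 0 -0.1 0.02 0 0 0; 0 -0.1 0.02 0 0 0",
)

```text
t: 6.05
tool_pos: [0.5189, -0.1484, 0.0279]
tool_rot: [-2.942, 0.015, 0.001]
contact_force: [-0.2, 0.2, -0.2]
opening: 0.0298
```

```bash
python3 - <<'E'
from h import *
from station import ctrl
o=ctrl.get_obs();p=o['tool_pos'];print(o['t'],p,o['contact_force'])
im=ctrl.get_image('wrist');save(im,'wrist3.png')
E
```

```text
6.05 [ 0.51888604 -0.14843214  0.02789267] [-0.19764168  0.18670542 -0.22987127]
```

View pics/wrist3.png

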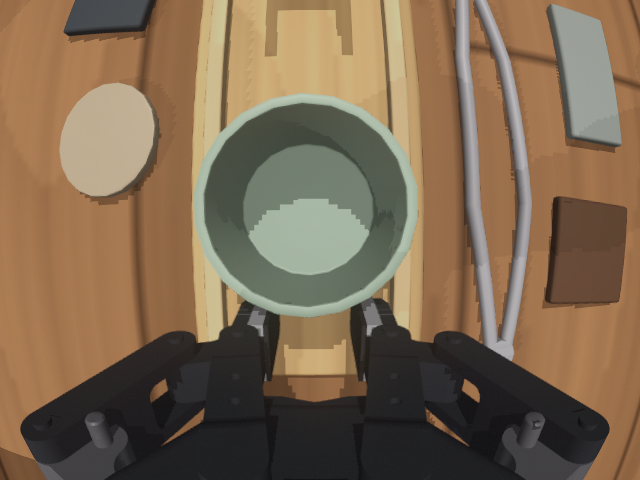

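>>> step_arm(
  increments="-0.1 -0.1 0.06 0 0 0; -0.05 -0.15 0.07 0 0 0; 0 -0.2 0.04 0 0 0; 0 -0.2 0.04 0 0 0; 0 -0.2 0.04 0 0 0; 0 -0.2 0.04 0 0 0; 0 -0.2 0.04 0 0 0; 0 -0.2 0.04 0 0 0; 0 -0.2 0.04 0 0 0; 0 -0.2 0.04 0 0 0",
)

```text
t: 6.93
tool_pos: [0.5156, -0.1002, 0.026]
tool_rot: [-2.942, 0.015, 0.001]
contact_force: [-0.2, -1.0, 1.0]
opening: 0.0301
```

```bash
python3 - <<'E'
from h import *
from station import ctrl
o=ctrl.get_obs();p=o['tool_pos'];M=rot(o['tool_rot']);print(o['t'],p,o['contact_force'],M.T@[0,1,0])
im=ctrl.get_image('wrist');save(im,'wrist4.png')
im=ctrl.get_image('side');save(im,'side4.png')
E
```

```text
6.9333 [ 0.51560186 -0.10019849  0.02603928] [-0.22407738 -1.02737428  0.96940402] [-0.00972872 -0.98000745  0.19872282]
```

View pics/wrist4.png

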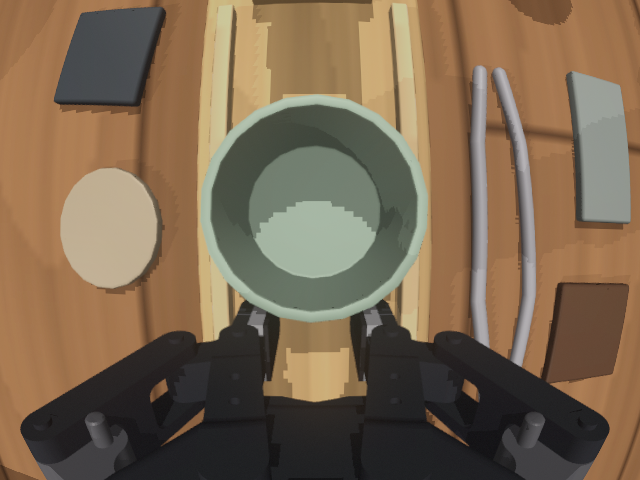

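The cup rides on the fingertips, centred between the rails.

>>> step_arm(
  increments="0 -0.2 0.04 0 0 0; 0 -0.2 0.04 0 0 0; 0 -0.2 0.04 0 0 0; 0 -0.2 0.04 0 0 0; 0 -0.2 0.04 0 0 0; 0 -0.2 0.04 0 0 0; 0 -0.2 0.04 0 0 0; 0 -0.2 0.04 0 0 0; 0 -0.2 0.04 0 0 0; 0 -0.2 0.04 0 0 0; 0 0 0 0 0 0",
)

```text
t: 7.95
tool_pos: [0.516, -0.0487, 0.0262]
tool_rot: [-2.941, 0.013, 0.001]
contact_force: [0.2, 0.2, 0.2]
opening: 0.0298
```

```bash
python3 - <<'E'
from h import *
from station import ctrl
o=ctrl.get_obs();p=o['tool_pos'];M=rot(o['tool_rot']);print(o['t'],p,o['contact_force'],M.T@[0,1,0])
im=ctrl.get_image('wrist');save(im,'wrist5.png')
im=ctrl.get_image('side');save(im,'side5.png')
im=ctrl.get_image('top');save(im,'top5.png')
E
```

```text
7.95 [ 0.51600139 -0.04874013  0.0261944 ] [0.24642847 0.19865515 0.19959584] [-0.00898825 -0.97989787  0.19929721]
```

View pics/wrist5.png

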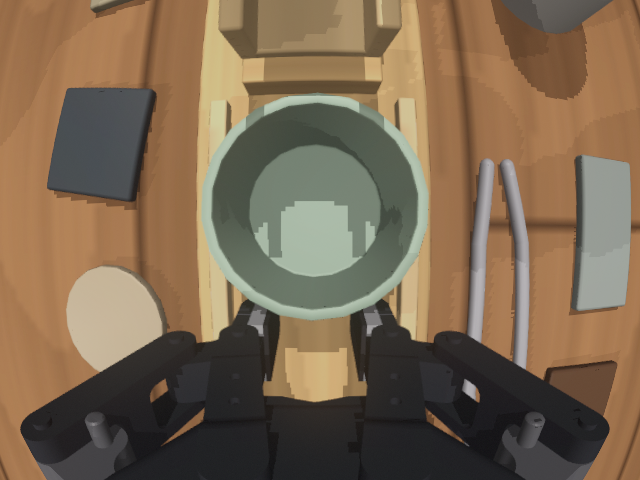

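View pics/side5.png

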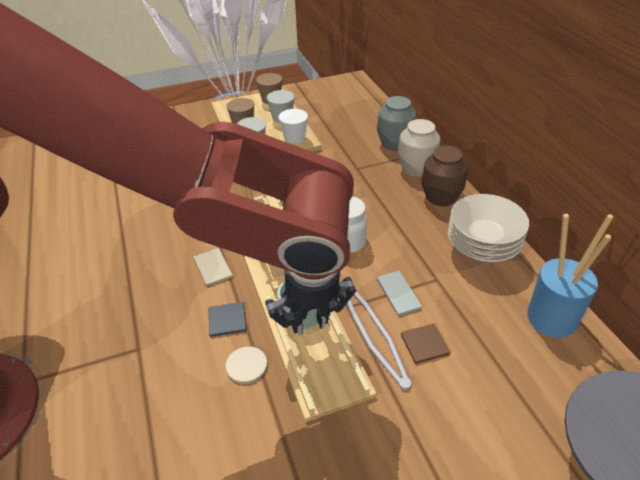

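View pics/top5.png

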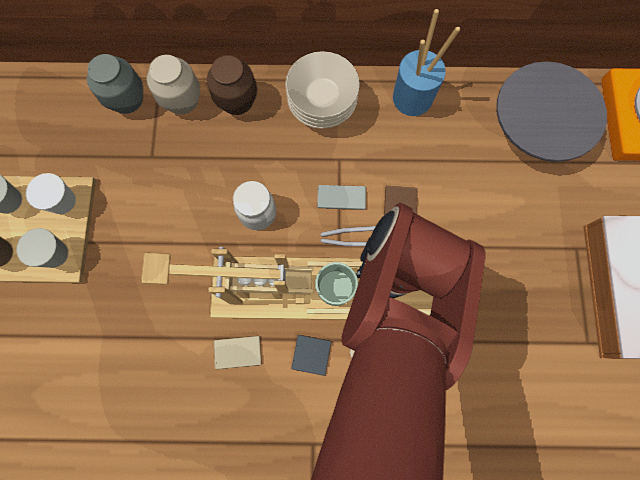

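>>> step_arm(
  increments="0 -0.08 0.016 0 0 0; 0 -0.08 0.016 0 0 0; 0 -0.08 0.016 0 0 0; 0 -0.08 0.016 0 0 0; 0 -0.08 0.016 0 0 0; 0 -0.08 0.016 0 0 0; 0 -0.08 0.016 0 0 0; 0 -0.08 0.016 0 0 0",
)

```text
t: 8.77
tool_pos: [0.5163, -0.0333, 0.0263]
tool_rot: [-2.942, 0.015, 0.0]
contact_force: [0.1, -0.8, 0.6]
opening: 0.0298
```

>>> step_arm(
  increments="0 -0.04 0.008 0 0 0; 0 -0.04 0.008 0 0 0; 0 -0.04 0.008 0 0 0",
)

```text
t: 9.02
tool_pos: [0.5163, -0.0303, 0.0263]
tool_rot: [-2.942, 0.015, 0.001]
contact_force: [0.0, -2.1, -0.5]
opening: 0.0295
```

```bash
python3 - <<'E'
from h import *
from station import ctrl
o=ctrl.get_obs();print(o['t'],o['tool_pos'],o['contact_force'])
im=ctrl.get_image('wrist');save(im,'wrist6.png')
im=ctrl.get_image('top');save(im,'top6.png')
hsv=cv2.cvtColor(im['pixels'],cv2.COLOR_RGB2HSV)
m=cv2.inRange(hsv,(65,30,30),(100,255,255));m[:250]=0;m[320:]=0;m[:,:290]=0;m[:,360:]=0
c=max(cv2.findContours(m,0,2)[0],key=cv2.contourArea);b=cv2.boundingRect(c);print(b,onz(im,b[0],284,.067),onz(im,b[0]+b[2],284,.067))
E
```

```text
9.0167 [ 0.51634163 -0.03033853  0.02629948] [ 0.04370745 -2.10008807 -0.4803368 ]
(311, 268, 6, 11) [0.51353323 0.03366199 0.067     ] [0.51365631 0.02362019 0.067     ]
```

View pics/wrist6.png

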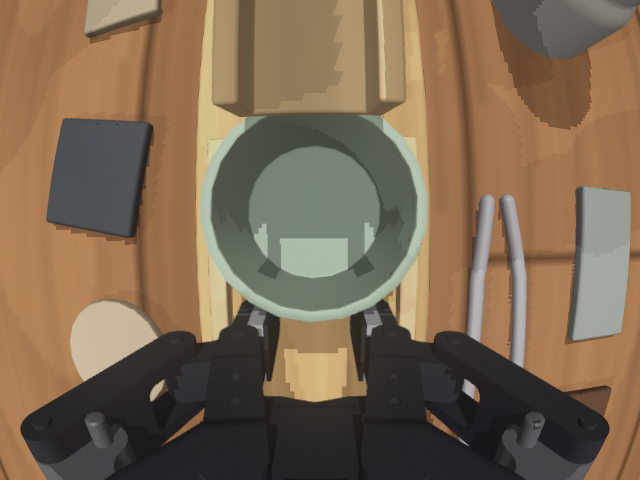

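>>> step_arm(
  increments="0 -0.03 0.006 0 0 0; 0 -0.03 0.006 0 0 0",
)

```text
t: 9.28
tool_pos: [0.5164, -0.029, 0.0263]
tool_rot: [-2.942, 0.015, 0.001]
contact_force: [-0.3, -1.2, 0.5]
opening: 0.0298
```

>>> step_arm(
  increments="0 -0.03 0.006 0 0 0; 0 -0.03 0.006 0 0 0",
)

```text
t: 9.45
tool_pos: [0.5164, -0.0277, 0.0263]
tool_rot: [-2.942, 0.015, 0.0]
contact_force: [-0.3, -3.2, 0.9]
opening: 0.03
```

>>> step_arm(
  increments="0 -0.02 0.004 0 0 0; 0 -0.02 0.004 0 0 0",
)

```text
t: 9.62
tool_pos: [0.5166, -0.0274, 0.0264]
tool_rot: [-2.944, 0.014, -0.0]
contact_force: [-0.8, -6.7, 0.8]
opening: 0.0298
```

>>> step_arm(
  increments="0 -0.02 0.004 0 0 0; 0 -0.02 0.004 0 0 0",
)

```text
t: 9.78
tool_pos: [0.5168, -0.0272, 0.0264]
tool_rot: [-2.946, 0.014, -0.001]
contact_force: [-0.7, -9.7, 0.6]
opening: 0.0299
```

```bash
python3 - <<'E'
from h import *
from station import ctrl
o=ctrl.get_obs();print(o['t'],o['tool_pos'],o['contact_force'])
im=ctrl.get_image('wrist');save(im,'wrist7.png')
E
```

```text
9.7833 [ 0.51675476 -0.02720215  0.02644135] [-0.73160192 -9.7476283   0.55473654]
```

View pics/wrist7.png

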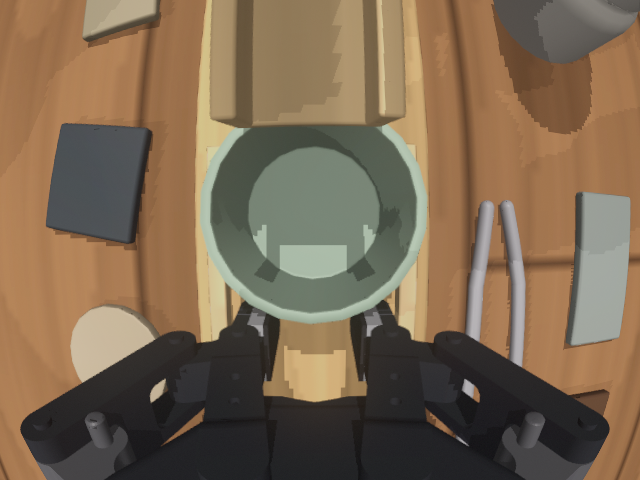

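The force rose to 9.7 N with no more travel, so the cup is home against the stop. I'll back off and rise.

>>> step_arm(
  increments="0 0.04 -0.008 0 0 0; 0 0.06 -0.012 0 0 0; 0 0.2 -0.04 0 0 0; 0 0.5 -0.1 0 0 0; 0 0.7 -0.14 0 0 0; 0 0.7 -0.14 0 0 0; 0 0.1 -0.6 0 0 0; 0 -0.16 -0.8 0 0 0; 0 -0.2 -1 0 0 0; 0 -0.2 -1 0 0 0; 0 -0.2 -1 0 0 0; 0 -0.2 -1 0 0 0",
  fingers=-0.3,
)

```text
t: 10.83
tool_pos: [0.5156, -0.0876, 0.1638]
tool_rot: [-2.941, 0.015, 0.001]
contact_force: [0.5, -0.2, -0.0]
opening: 0.0295
```

>>> step_arm(
  increments="0 -0.2 -1 0 0 0; 0 -0.2 -1 0 0 0; 0 -0.2 -1 0 0 0; 0 -0.2 -1 0 0 0; 0 -0.2 -1 0 0 0; 0 0 0 -1 0 0; 0 0 0 -1 0 0; 0 0 0 0 0 0",
  fingers=-1,
)

```text
t: 11.5
tool_pos: [0.5164, -0.0862, 0.2915]
tool_rot: [3.14, -0.011, 0.001]
contact_force: [-0.1, 0.7, -0.3]
opening: -0.0001
```

```bash
python3 - <<'E'
from h import *
from station import ctrl
o=ctrl.get_obs();p=o['tool_pos'];M=rot(o['tool_rot']);print(o['t'],p,o['contact_force'],M.round(3))
print((M.T@(np.array([.516,.2535,.255])-p)/.025).round(2))
im=ctrl.get_image('side');save(im,'side8.png')
im=ctrl.get_image('top');save(im,'top8.png')
E
```

```text
11.5 [ 0.51643305 -0.0862428   0.29147662] [-0.10526252  0.7277135  -0.34568527] [[ 1.    -0.007  0.001]
 [-0.007 -1.    -0.002]
 [ 0.001  0.002 -1.   ]]
[ -0.11 -13.59   1.44]
```

View pics/side8.png

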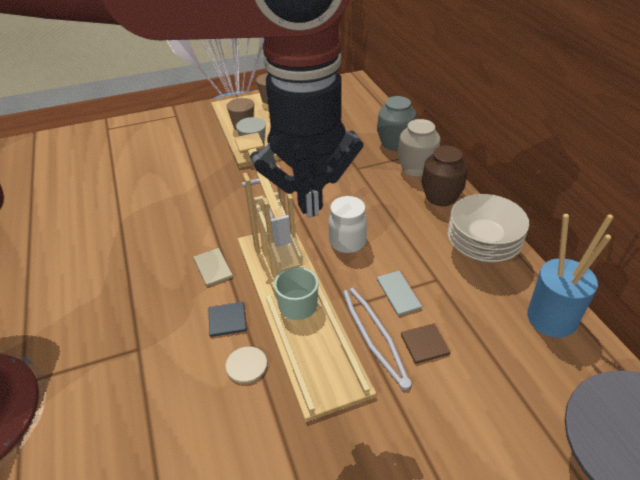

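View pics/top8.png

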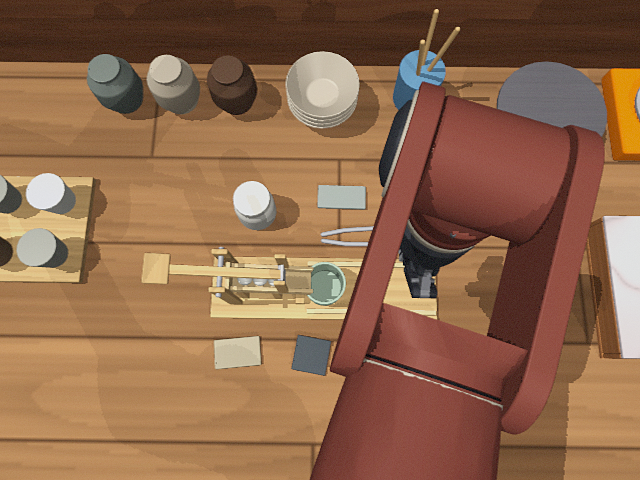

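The side view shows the cup at (297,293) upright under the lip. I'll move over the paddle at z≈0.29, which is clear of the lever.

>>> step_arm(
  increments="0 -1 0 0 0 0; 0 -1 0 0 0 0; 0 -1 0 0 0 0; 0 -1 0 0 0 0; 0 -1 0 0 0 0; 0 -1 0 0 0 0; 0 -1 0 0 0 0; 0 -1 0 0 0 0; 0 -1 0 0 0 0; 0 -1 0 0 0 0; 0 -1 0 0 0 0; 0 -1 0 0 0 0",
)

```text
t: 12.6
tool_pos: [0.5191, 0.2127, 0.2891]
tool_rot: [-3.141, 0.017, 0.006]
contact_force: [0.9, -0.5, 0.5]
opening: 0.0002
```

>>> step_arm(
  increments="0 -0.8 0.4 0 0 0; 0 -0.8 0.5 0 0 0; 0 0 0.7 0 0 0; 0 0 0.5 0 0 0; 0 0 0 0 0 0",
)

```text
t: 13.02
tool_pos: [0.5178, 0.2511, 0.2329]
tool_rot: [3.14, -0.017, -0.015]
contact_force: [0.3, -0.1, -0.8]
opening: -0.0001
```

```bash
python3 - <<'E'
from h import *
from station import ctrl
o=ctrl.get_obs();p=o['tool_pos'];M=rot(o['tool_rot']);print(o['t'],p,o['contact_force'],M.round(3))
im=ctrl.get_image('side');save(im,'side9.png')
im=ctrl.get_image('wrist');save(im,'wrist9.png')
E
```

```text
13.0167 [0.51777684 0.25109714 0.23286743] [ 0.31017918 -0.08831776 -0.81827777] [[ 1.    -0.011 -0.009]
 [-0.011 -1.    -0.002]
 [-0.009  0.002 -1.   ]]
```

View pics/side9.png

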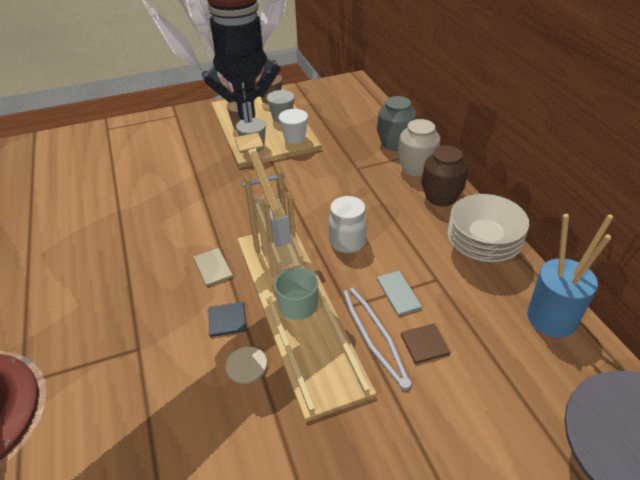

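View pics/wrist9.png

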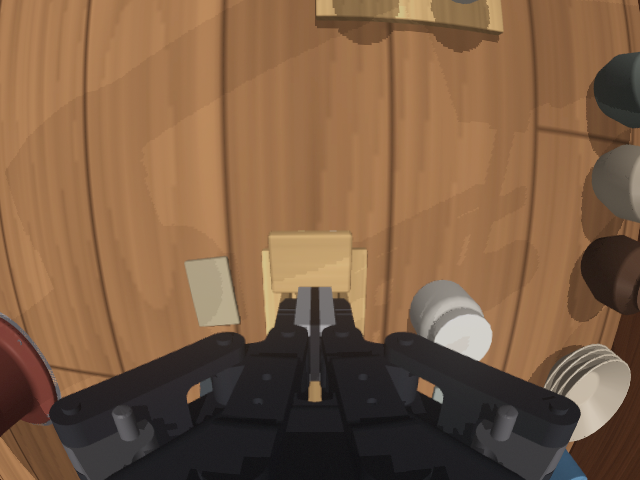

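>>> step_arm(
  increments="-0.05 -0.2 0.4 0 0 0; 0 0 0.5 0 0 0; 0 0 0.4 0 0 0; 0 0 0 0 0 0",
)

```text
t: 13.45
tool_pos: [0.5166, 0.2568, 0.2018]
tool_rot: [3.14, -0.016, -0.01]
contact_force: [-0.5, -0.5, -1.2]
opening: -0.0
```

```bash
python3 - <<'E'
from h import *
from station import ctrl
o=ctrl.get_obs();p=o['tool_pos'];print(o['t'],p,o['contact_force'])
im=ctrl.get_image('side');a=cv2.resize(im['pixels'][60:300,180:380,::-1],None,fx=2.5,fy=2.5);cv2.imwrite('pics/side10.png',a)
im=ctrl.get_image('wrist');save(im,'wrist10.png')
E
```

```text
13.45 [0.51660876 0.25683491 0.20176087] [-0.4999992  -0.52813087 -1.20719724]
```

View pics/side10.png

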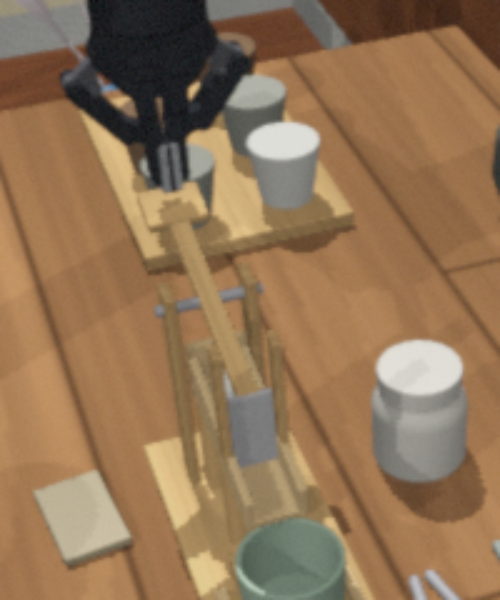

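View pics/wrist10.png

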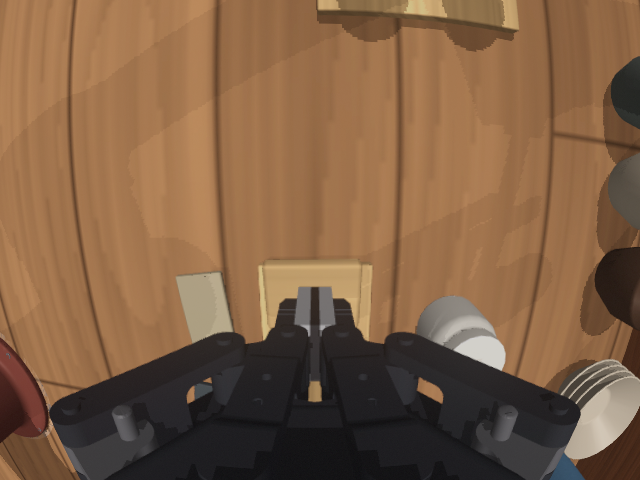

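The fingertips sit centred over the paddle, so I'll press now.

>>> step_arm(
  increments="0 0 0.2 0 0 0; 0 0 0.2 0 0 0; 0 0 0.25 0 0 0; 0 0 0.3 0 0 0; 0 0 0.3 0 0 0; 0 0 0.25 0 0 0; 0 0 0.15 0 0 0; 0 0 0.05 0 0 0",
)

```text
t: 14.22
tool_pos: [0.5184, 0.2579, 0.1625]
tool_rot: [-3.141, 0.015, 0.001]
contact_force: [1.3, 4.2, 4.5]
opening: 0.0001
```

```bash
python3 - <<'E'
from h import *
from station import ctrl
o=ctrl.get_obs();p=o['tool_pos'];print(o['t'],p,o['contact_force'])
im=ctrl.get_image('side');a=cv2.resize(im['pixels'][100:340,180:380,::-1],None,fx=2.5,fy=2.5);cv2.imwrite('pics/side11.png',a)
E
```

```text
14.2167 [0.5184113  0.25792031 0.16245766] [1.26552711 4.2088728  4.53834583]
```

View pics/side11.png

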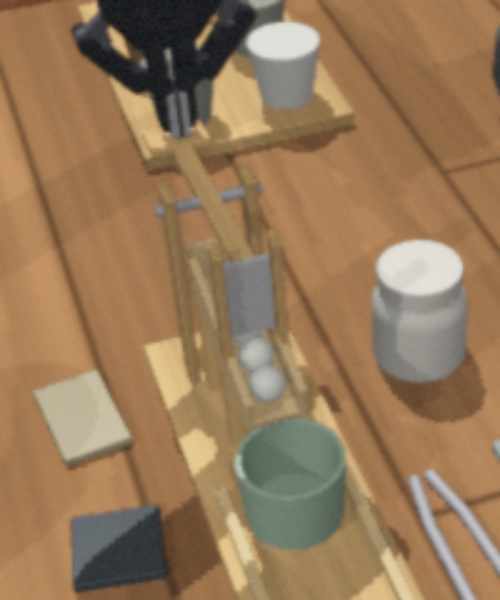

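The gate is up and the balls are rolling. I'll hold here.

>>> step_arm(
  increments="0 0 0.04 0 0 0; 0 0 0 0 0 0; 0 0 0 0 0 0; 0 0 0 0 0 0; 0 0 0 0 0 0; 0 0 0 0 0 0; 0 0 0 0 0 0; 0 0 0 0 0 0; 0 0 0 0 0 0; 0 0 0 0 0 0; 0 0 0 0 0 0; 0 0 0 0 0 0",
)

```text
t: 15.27
tool_pos: [0.5182, 0.2574, 0.1617]
tool_rot: [3.142, -0.016, -0.002]
contact_force: [2.4, 4.3, 5.7]
opening: -0.0002
```

```bash
python3 - <<'E'
from h import *
from station import ctrl
o=ctrl.get_obs();p=o['tool_pos'];print(o['t'],p,o['contact_force'])
im=ctrl.get_image('side');a=cv2.resize(im['pixels'][100:340,180:380,::-1],None,fx=2.5,fy=2.5);cv2.imwrite('pics/side12.png',a)
im=ctrl.get_image('top');a=cv2.resize(im['pixels'][230:340,130:450,::-1],None,fx=2.5,fy=2.5);cv2.imwrite('pics/top12.png',a)
E
```

```text
15.2667 [0.51820526 0.25743946 0.16171873] [2.43275535 4.2870292  5.69000087]
```

View pics/side12.png

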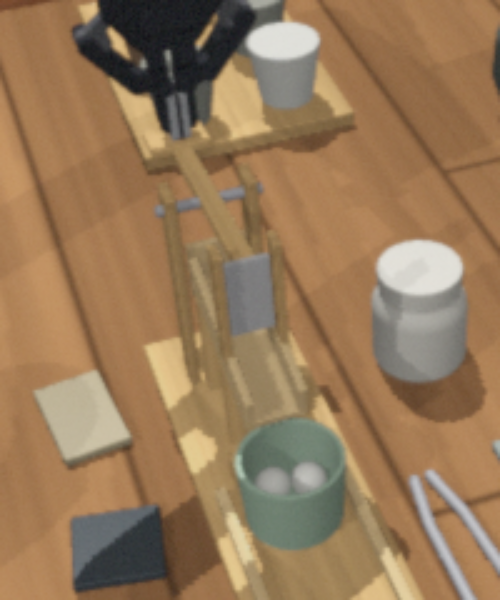

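View pics/top12.png

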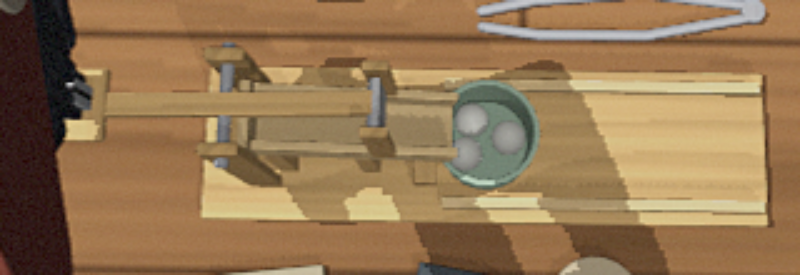

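The top view shows all three balls in the cup, at about (470,120), (508,137) and (465,153) in the crop, and the chute is empty. I'll raise slowly.

>>> step_arm(
  increments="0 0 -0.1 0 0 0; 0 0 -0.15 0 0 0; 0 0 -0.15 0 0 0; 0 0 -0.15 0 0 0; 0 0 -0.15 0 0 0; 0 0 -0.15 0 0 0; 0 0 -0.15 0 0 0; 0 0 -0.15 0 0 0; 0 0 -0.15 0 0 0; 0 0 -0.15 0 0 0; 0 0 -0.2 0 0 0; 0 0 -0.3 0 0 0",
)

```text
t: 16.37
tool_pos: [0.5174, 0.2575, 0.2097]
tool_rot: [3.141, -0.015, -0.006]
contact_force: [0.1, 0.3, 0.0]
opening: -0.0003
```

>>> step_arm(
  increments="0 0 -0.5 0 0 0; 0 0 -0.8 0 0 0; 0 0 -0.8 0 0 0; 0 0 -0.4 0 0 0; 0 0 0 0 0 0; 0 0 0 0 0 0; 0 0 0 0 0 0",
)

```text
t: 16.95
tool_pos: [0.5178, 0.2573, 0.2718]
tool_rot: [3.141, -0.015, -0.005]
contact_force: [-0.1, 1.1, -0.1]
opening: -0.0002
```

```bash
python3 - <<'E'
from h import *
from station import ctrl
o=ctrl.get_obs();p=o['tool_pos'];print(o['t'],p,o['contact_force'])
im=ctrl.get_image('side');a=cv2.resize(im['pixels'][60:360,150:450,::-1],None,fx=2,fy=2);cv2.imwrite('pics/side13.png',a)
im=ctrl.get_image('top');save(im,'top13.png')
E
```

```text
16.95 [0.51777034 0.25734729 0.27176373] [-0.14227162  1.06303019 -0.11798395]
```

View pics/side13.png

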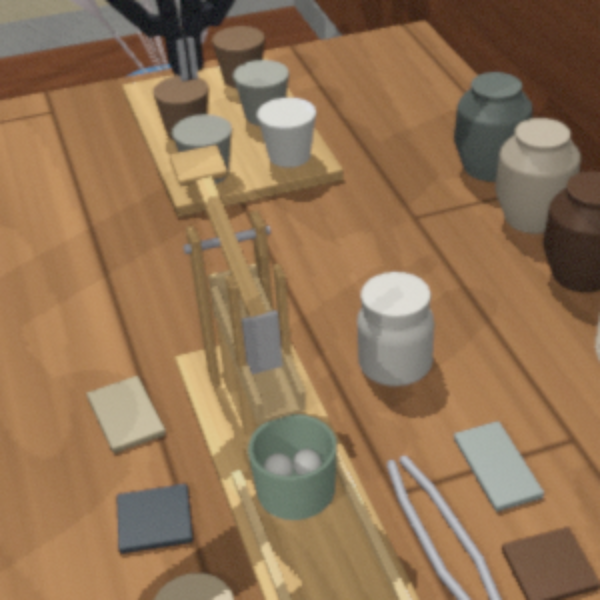

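View pics/top13.png

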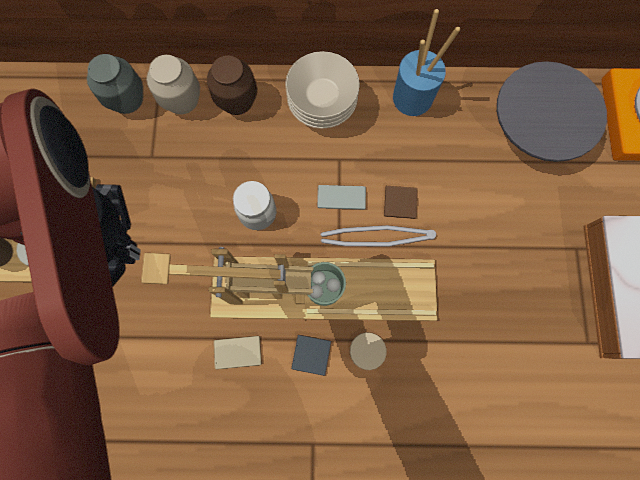

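The lever is back up at (155,268), the gate is shut, the balls are in the cup, and the bystanders are where they were in the first picture.

```bash
python3 - <<'E'
from h import *
from station import ctrl
a=cv2.imread('pics/top8.png')[262:308,318:350];b=cv2.imread('pics/top13.png')
g=cv2.cvtColor(cv2.imread('pics/top0.png'),6).astype(int);d=cv2.cvtColor(b,6).astype(int)
for n,(x0,x1,y0,y1) in dict(jar=(230,280,178,232),tileL=(314,370,182,212),tileR=(382,420,184,220),tongs=(318,440,222,250),ta=(210,265,332,372),tb=(288,335,332,378)).items(): print(n,np.abs(g-d)[y0:y1,x0:x1].mean().round(1))
print(ctrl.finish_job())
E
```

```text
jar 7.0
tileL 7.3
tileR 5.8
tongs 8.2
ta 7.9
tb 6.1
the job is handed in; nothing more can be done
None
```

The cup stands home against the stop with all three balls in it, the lever is back up and the gate is shut. I handed the job in at about 17 s of the 48 s allowed.

- **Cup:** I pushed it low with two spread fingertips. At the stop the force rose to about 10 N and the cup moved no further. It stayed upright between the rails.
- **Lever:** I pressed the paddle with the shut fingers to about 0.16 m tip height, with about 6 N of downward force. I held it until the top picture showed all three balls in the cup and the chute empty, then raised it slowly.
- **Last checks:** The pictures showed the paddle up, the gate down, the balls in the cup and the gripper clear, with contact force near zero. The tiles, tongs and jar looked unmoved. A pixel comparison with the first picture, covering the jar, the tongs and four of the five tiles, differed evenly by 6 to 8 grey levels, which I take to be lighting and noise.
- **Unresolved readings:** The tool position wandered up to about 4 mm from what was commanded, which I corrected as I went. While I held the paddle there was an unexplained sideways force of 4 to 5 N, probably friction. I judged the cup's final position by the stop force and by eye; my automatic measurement of it failed because the chute hid part of the rim.

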